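Set the dust extractor for the sander

TASK

Get the bench dust extractor ready for the sander: push the tab of the hose-size selector round until it clicks in at the second-smallest of its four rings, and push the tab of the mode selector round from off to the middle mark, automatic. Only push the tabs with a fingertip or the outside of the fingers: grip nothing, do not force the selectors, and leave the adapter and everything else standing where it is.

Things in the scene. Friction and masses are not known exactly. Their poses are not given: they have to be found in the camera images.
- extractor: Box-shaped bench dust extractor, fixed, 296 (its x) by 396 (its y) mm, black tub, grey head, flat deck 205 mm above the bench. Origin at the centre of its underside; x points from its front (hose port, socket; nearer the robot) to its back. A white dial panel (top at 207 mm) along the deck's front edge carries two black selectors. A folded 14 mm handle bar (top at 219 mm) lies round the rear deck.
- hose_selector_pivot (a point): On the vertical axis of the hose-size selector (right-hand one seen from the front; extractor x -75, y -100 mm) at the panel's surface; axes as the extractor's. Black knob, 52 mm across at the foot, 17 mm high, with one radial tab (see the tab's entry). Behind it, 67 mm from the axis, four flat black rings growing clockwise seen from above: 9, 13, 18, 24 mm across.
- hose_selector (a joint): Angle (rad), growing clockwise seen from above; clicks at 0, 0.7, 1.4, 2.1 = smallest to largest ring. Tab direction from the extractor's x towards its y: 1.05 minus this value. Starts at one of the two larger rings. Spring detents, about 2.6 N at 40 mm from the axis; past half-way it snaps to the next click and stays. Stops at -0.12, 2.22.
- hose_selector_tab (a point): Point in the hose-size selector's tab, 40 mm from the turning axis, 13 mm above the panel, mid-width; turns with the selector. The tab is black, 9 mm wide, runs radially out to 48 mm from the axis, stands from 4 to 22 mm above the panel, and has a white line along its top.
- mode_selector_pivot (a point): On the vertical axis of the mode selector (left-hand one seen from the front; extractor x -75, y +100 mm) at the panel's surface; axes as the extractor's. Knob and tab as on the hose-size selector. Behind it three black marks, clockwise seen from above: open ring 13 mm across (off), filled disc 23 mm across with two white holes like a socket outlet (automatic), bar (on).
- mode_selector (a joint): Angle (rad), growing clockwise seen from above; clicks at 0 (open ring, off: it starts here), 0.7 (socket disc, automatic), 1.4 (bar, on). Tab direction from the extractor's x towards its y: 0.7 minus this value. Spring detents, about 2.6 N at 40 mm from the axis; past half-way it snaps to the next click and stays. Stops at -0.12 and 1.52.
- mode_selector_tab (a point): Point in the mode selector's tab, 40 mm from the turning axis, 13 mm above the panel, mid-width; turns with the selector. Same shape and size as the other tab.
- adapter: Loose grey hose adapter, a stepped upright tube 43 mm across and 52 mm high, 40 g, standing on the panel between the two selectors; origin at the centre of its foot. To be left alone.
- tape: Loose tape measure lying on the rear deck, 66 by 66 by 32 mm; origin at the centre of its underside. To be left alone.
- pencil: Loose flat carpenter's pencil on the rear deck, 14 mm wide, 7 mm thick, 178 mm long along its x; origin at its underside near mid-length. To be left alone.
- sander: Loose round palm sander standing on its pad on the bench to the left, 125 mm across, 145 mm high, with a dust spout 120 mm out along its x; origin at the centre of its underside. To be left alone.
- glue: Loose white glue bottle on the bench to the left, 60 mm across, 170 mm high; origin at the centre of its underside. To be left alone.
- cork_block: Loose cork sanding block on the bench to the right, 115 by 60 by 38 mm; origin at the centre of its underside. To be left alone.
- offcut: Loose pine offcut on the bench to the right, 200 by 70 by 22 mm; origin at the centre of its underside. To be left alone.

How it is judged:
By the outcome, as a careful person would: the job done as asked, in the order asked, and still so for the second after the job is handed in, with the robot touching nothing.
It also fails if it takes over 54 s, if anything falls off the work surface, if the arm or the gripper's body presses on something with over 40 N, if the wrist force passes 120 N, or if a joint passes its speed limit or range.

ROBOT

A 7-joint arm with a two-finger parallel gripper is mounted at the origin on the work surface. World frame = base frame: x ahead of the robot, y to its left, z up, the work surface at z = 0. Lengths are in mm, angles in rad, forces in N, time in s.
With the tool pointing down it reaches from about 400 to 875 mm from the base axis. Payload 19.3 kg.
Tool frame: the origin (TCP) lies at the very end of the fingers, on their centre line; the grasp point (between the pads) lies 19 mm behind it (grip_point_offset is the z of the grasp point in the tool frame, in mm); z points along the fingers, x is the direction in which the jaws open and shut, and the axes are right-handed (so a half turn about z gives the same grasp; the last joint's range is limited). The gripper opens to 85 mm and grips with 20 to 120 N. Pads are 22 mm wide; open, the fingers measure 114 mm over their backs; the gripper's body (76 mm by 85 mm) begins 54 mm behind the grasp point. The pads swing forward as they close: fully open they stand 13 mm farther back than shut.
Start: joints at [1.259, 0.521, -0.036, 1.599, 0.021, 1.021, -0.113], TCP at [149.628, -606.816, 198.291] pointing down, gripper open.
Joint ranges: [-2.91, 2.91], [-0.3, 2.13], [-1.5, 1.42], [0.17, 2.43], [-1.26, 4.41], [0.16, 1.93], [-2.52, 2.52]. Speed limits (rad/s): [1.89, 1.89, 2.39, 2.39, 3.01, 3.01, 3.01].

INTERFACE

Orientations are given as a 3x3 rotation matrix whose columns are the frame's x, y, z axes.
In Python, from workcell import movep, movel, goto_joints, open_gripper, clamp, wait, inverse_kinematics, read_state, camera, PlanningError, finish_job, grip_point_offset gives the robot as it stands. Calls block until the motion is done:
- movep(position, orientation): joint-space move of the TCP to a pose.
- movel(position, frame=None, max_speed=150, guard=None): straight line of the TCP; frame=None keeps the orientation; max_speed is the mean speed in mm/s. With guard (N) it stops when the force on the tool has changed by that much, and returns True; else False.
- goto_joints(angles): joint-space move.
- open_gripper() and clamp(): open the fingers fully, or close them until they stop; the grip force is fixed at half the most.
- wait(seconds).
- inverse_kinematics(position, orientation): joint angles nearest the present ones, or None.
- read_state(): the state.
- camera(name): name is "scene" or "top" or "wrist"; returns a dict with "image" (400x640x3 uint8, blue, green, red), "range_z" (400x640 float32, mm along the optical axis (not along the pixel's ray), 0 where there is no reading), "fx", "fy", "cx", "cy" (pixels), "dist_coeffs" ([k1, k2, p1, p2, k3] as OpenCV has them; the pictures are not rectified), "cam_to_world" (4x4, takes a point from camera to world coordinates). Camera axes: x right, y up, looking along -z (the intrinsics and any distortion apply to the point x, -y, -z); pixel columns grow to the right and rows downward; lengths in mm; the calibration is good to about 2 mm. A picture is of the moment at which its call begins.
A pose or a line that the arm cannot do raises PlanningError and nothing moves.
- finish_job(): hands the job in, once; it reports no verdict.
The state is a dict: "time": time; "qpos": joint angles; "qvel": joint speeds; "joint_efforts": joint torques, N m; "eef_pos": TCP position; "tool_rot": TCP orientation; "ft_force": force on the tool from outside, world axes, zero at the start; "torque": the same for the moment, N m; "finger_gap": finger opening in mm.
Only numpy, scipy, OpenCV 4.12 (cv2) and the standard library are available. Lean on these libraries where they do the work, as an engineer would, in place of code of your own. Each camera call takes 0.05 s, during which the arm holds its last target. There are 200 camera calls.

## Working session

There is one attempt and no reset: what is moved stays moved. The work goes in short steps, each a Python script; the robot and the scene stay as the last script left them, time stands still between calls to the robot, and variables do not carry over. Pictures are saved under pics/ and viewed, about 8 in all and at most 12, crops included, and the job is handed in when it is done.

```bash
mkdir -p pics; ls
python3 - <<'E'
from workcell import *
import cv2,numpy as np,pickle
o=[]
for n in("scene","top"):
    c=camera(n);pickle.dump(c,open(n+'.pkl','wb'));cv2.imwrite(f'pics/{n}0.png',c['image'])
    print(n,c['fx'],c['cx'],c['cy'],c['dist_coeffs'],np.round(c['cam_to_world'],3).tolist(),(c['range_z']>0).mean())
s=read_state();print(s['time'],s['finger_gap'],np.round(s['tool_rot'],2).tolist())
E
```

```text
pics
scene 421.5684252240866 316.5978662810818 201.19143632680493 [-0.0134422  0.         0.         0.         0.       ] [[-0.322, -0.54, 0.778, 1586.399], [0.946, -0.168, 0.276, 381.519], [-0.018, 0.825, 0.565, 908.23], [0.0, 0.0, 0.0, 1.0]] 0.9960546875
top 464.88104381732813 323.0656996806467 207.28752662109846 [-0.09769189  0.          0.          0.          0.        ] [[-0.014, 0.995, -0.097, 418.674], [-1.0, -0.015, -0.007, 23.018], [-0.009, 0.096, 0.995, 1490.641], [0.0, 0.0, 0.0, 1.0]] 0.9959140625
0.1 85.35815632829052 [[0.24, -0.97, -0.0], [-0.97, -0.24, 0.0], [-0.0, 0.0, -1.0]]
```

View pics/top0.png

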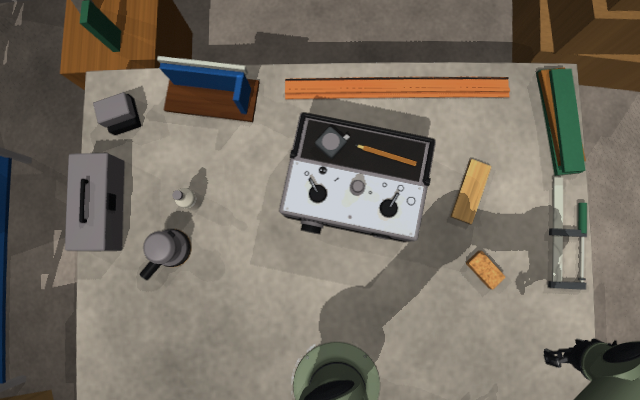

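View pics/scene0.png

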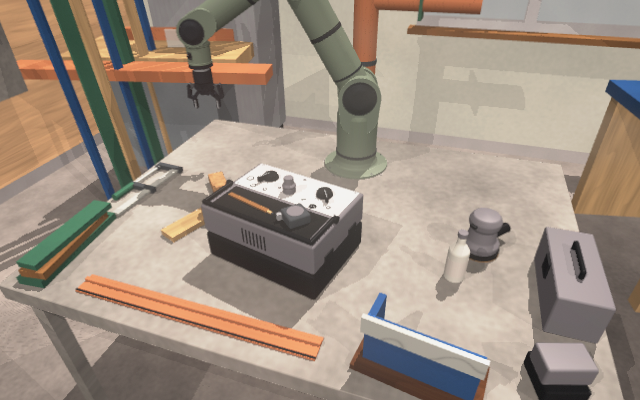

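The top view shows the extractor with its white panel (282–425, 158–240 px), the mode knob near (318,193), the hose knob near (389,208) and the adapter near (358,186). Next I'll measure the panel and the knobs.

```bash
cat > h.py <<'E'
import cv2,numpy as np,pickle
def K(c): return np.array([[c['fx'],0,c['cx']],[0,c['fy'],c['cy']],[0,0,1.]])
def ray(c,px,z):
    px=np.asarray(px,float).reshape(-1,1,2)
    u=cv2.undistortPoints(px,K(c),np.array(c['dist_coeffs'])).reshape(-1,2)
    M=np.array(c['cam_to_world']);d=np.c_[u[:,0],-u[:,1],-np.ones(len(u))]@M[:3,:3].T
    return M[:3,3]+d*((z-M[2,3])/d[:,2])[:,None]
def proj(c,P):
    M=np.linalg.inv(np.array(c['cam_to_world']));q=np.atleast_2d(P)@M[:3,:3].T+M[:3,3]
    return cv2.projectPoints(q*[1,-1,-1],np.zeros(3),np.zeros(3),K(c),np.array(c['dist_coeffs']))[0].reshape(-1,2)
E
python3 - <<'E'
from h import *
c=pickle.load(open('top.pkl','rb'));im=c['image']
x0,y0,x1,y1=270,100,450,250
g=im[y0:y1,x0:x1].min(2)
m=(g>150).astype(np.uint8)
n,l,s,ce=cv2.connectedComponentsWithStats(m);k=1+s[1:,4].argmax()
cn=cv2.findContours((l==k).astype(np.uint8),cv2.RETR_EXTERNAL,cv2.CHAIN_APPROX_NONE)[0][0].reshape(-1,2)+[x0,y0]
W=ray(c,cn,207)[:,:2].astype(np.float32);r=cv2.minAreaRect(W);print(r,cv2.boxPoints(r).tolist())
# rear edge / whole head via depth
z=c['range_z'];v,u=np.mgrid[y0:y1,x0:x1];
P=[];uu=cv2.undistortPoints(np.c_[u.ravel(),v.ravel()].astype(float).reshape(-1,1,2),K(c),np.array(c['dist_coeffs'])).reshape(-1,2)
d=z[y0:y1,x0:x1].ravel();M=np.array(c['cam_to_world'])
X=np.c_[uu[:,0]*d,-uu[:,1]*d,-d]@M[:3,:3].T+M[:3,3]
t=(X[:,2]>190)&(X[:,2]<235);r2=cv2.minAreaRect(X[t][:,:2].astype(np.float32));print('deck',r2)
t=l.ravel()==k;print('panel z',np.median(X[t][:,2]))
cv2.imwrite('pics/c1.png',cv2.resize(im[145:245,275:440],None,fx=4.8,fy=4.8,interpolation=cv2.INTER_CUBIC))
E
```

```text
((568.3829956054688, -51.15673828125), (372.75787353515625, 145.5082550048828), 77.5331802368164) [[457.10992431640625, -217.4353485107422], [599.1873168945312, -248.84683227539062], [679.6560668945312, 115.12187194824219], [537.5786743164062, 146.53335571289062]]
deck ((628.4027099609375, -65.81956481933594), (395.8524475097656, 301.4725341796875), 77.35259246826172)
panel z 206.99589545435435
```

View pics/c1.png

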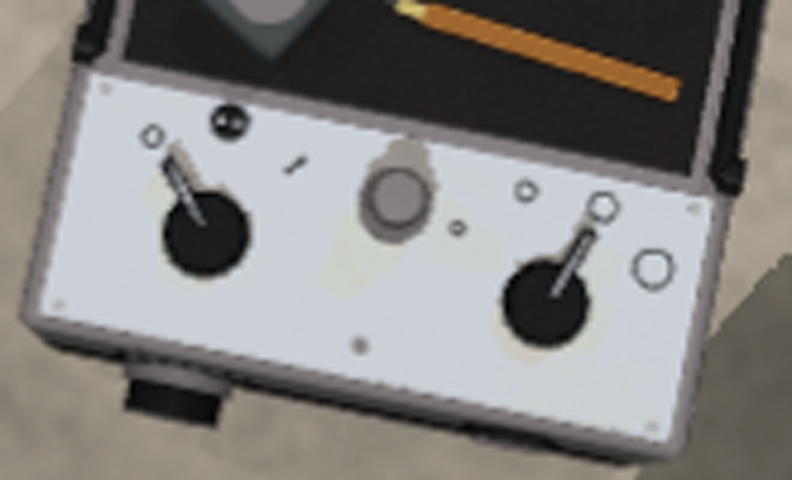

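The crop shows the hose tab pointing at the third ring (603,207), so it sits at 1.4 and must go one click counter-clockwise to the ring at (526,190). The mode tab is at the open ring (152,136). I'll fit the extractor pose from the seven flat marks, then measure the tabs.

```bash
cat >> h.py <<'E'
def fit(c,px):
    H,Mo=np.array([-75,-100.]),np.array([-75,100.])
    L=[H+67*np.array([np.cos(1.05-a),np.sin(1.05-a)]) for a in(0,.7,1.4,2.1)]+[Mo+67*np.array([np.cos(.7-a),np.sin(.7-a)]) for a in(0,.7,1.4)]
    L=np.array(L);W=ray(c,px,207)[:,:2];a=L-L.mean(0);b=W-W.mean(0)
    th=np.arctan2((a[:,0]*b[:,1]-a[:,1]*b[:,0]).sum(),(a*b).sum())
    R=np.array([[np.cos(th),-np.sin(th)],[np.sin(th),np.cos(th)]]);t=W.mean(0)-R@L.mean(0)
    print('yaw',th,'origin',t,'res',np.round(W-(L@R.T+t),1).tolist());return th,t,R
E
python3 - <<'E'
from h import *
from workcell import inverse_kinematics
c=pickle.load(open('top.pkl','rb'))
s=lambda p:np.array(p)/4.8+[275,145]-.4
th,t,R=fit(c,s([(457,228),(526,190),(603,207),(653,268),(152,136),(229,122),(295,165)]))
np.save('pose.npy',[th,*t])
for n,p,q,y in(('hose',(546,303),(591,233),-100),('mode',(206,233),(168,158),100)):
    print(n,'knob local',(ray(c,s(p),216)[0,:2]-t)@R,'tabend rel',(ray(c,s(q),229)[0,:2]-t)@R-[-75,y])
    pv=t+R@[-75,y]
    for ps in(-.4,0,.4,.8):
        for f in(1,-1):
            a=th+ps;r=f*np.array([np.cos(a),np.sin(a)]);T=np.array([[-r[1],r[0],0],[r[0],r[1],0],[0,0,-1.]])
            T[:,0]=[-r[1],r[0],0];T[:,1]=[r[0],r[1],0];T[:,2]=[0,0,-1]
            j=inverse_kinematics([*(pv+43*f*r),215],T);print(ps,f,None if j is None else np.round(j,2))
E
```

```text
yaw -0.21713974522343693 origin [633.38460562 -66.2744577 ] res [[0.0, -0.1], [0.4, -0.1], [-0.3, 0.2], [0.0, 0.1], [-0.6, -0.6], [0.9, -0.1], [-0.4, 0.7]]
hose knob local [-75.23815823 -99.86292189] tabend rel [ 42.76452599 -16.11554892]
-0.4 1 [ 0.68  0.54 -0.71  1.63  0.39  1.12  0.82]
-0.4 -1 [ 0.23  0.46 -0.05  1.65  0.03  1.03 -2.02]
0 1 [ 0.68  0.56 -0.76  1.62  0.42  1.13  1.16]
0 -1 [ 0.27  0.47 -0.15  1.64  0.08  1.04 -1.69]
0.4 1 [ 0.7   0.58 -0.84  1.63  0.46  1.15  1.5 ]
0.4 -1 [ 0.36  0.48 -0.32  1.65  0.17  1.05 -1.4 ]
0.8 1 [ 0.89  0.75 -1.27  1.64  0.74  1.32  1.64]
0.8 -1 [ 0.42  0.47 -0.43  1.67  0.22  1.05 -1.07]
mode knob local [-74.77192739  99.62156568] tabend rel [36.64692253 29.09076236]
-0.4 1 [ 0.41  0.61 -0.84  1.57  0.48  1.17  0.43]
-0.4 -1 [ 0.05  0.5  -0.26  1.59  0.14  1.06 -2.44]
0 1 [ 0.41  0.64 -0.89  1.55  0.52  1.2   0.77]
0 -1 [ 0.13  0.53 -0.42  1.57  0.24  1.09 -2.14]
0.4 1 [ 0.39  0.65 -0.91  1.55  0.53  1.21  1.14]
0.4 -1 [ 0.17  0.55 -0.53  1.56  0.3   1.11 -1.82]
0.8 1 [ 0.52  0.81 -1.28  1.55  0.79  1.37  1.33]
0.8 -1 [ 0.2   0.56 -0.62  1.57  0.35  1.13 -1.49]
```

The fit residuals are under 1 mm, and the tab directions (-0.36 and 0.67) match clicks 1.4 and 0. I'll do the hose selector now with closed fingers.

```bash
cat > r.py <<'E'
from h import *
from workcell import *
th,*t=np.load('pose.npy');t=np.array(t)
R2=np.array([[np.cos(th),-np.sin(th)],[np.sin(th),np.cos(th)]])
def pose(y,psi,off,z,rad=43):
    """fingertip beside a tab at local angle psi; off = ccw tangential offset"""
    a=th+psi;r=np.array([np.cos(a),np.sin(a)]);tg=np.array([-r[1],r[0]])
    p=t+R2@[-75,y]+rad*r+off*tg
    return [*p,z],np.array([[-r[1],r[0],0],[r[0],r[1],0],[0,0,-1.]]).T
def st(m):
    s=read_state();print(m,round(s['time'],2),np.round(s['eef_pos'],1),'F',np.round(s['ft_force'],1))
Z=216
def ready(y,psi,off):
    P,T=pose(y,psi,off,320);movep(P,T);st('above')
    P,T=pose(y,psi,off,Z);hit=movel(P,T,max_speed=80,guard=8);st(f'down hit={hit}');return hit
def push(y,psis,offs):
    for ps,o in zip(psis,offs):
        P,T=pose(y,ps,o,Z);hit=movel(P,T,max_speed=40,guard=10);st(f'push {ps:.2f} {o} hit={hit}')
        if hit:return True
E
python3 - <<'E'
from r import *
p=read_state()['eef_pos'];clamp();st('shut');movel([p[0],p[1],320])
if not ready(-100,-.35,-30):
    push(-100,[-.35,-.2,-.05,.1],[-20]*4)
c=camera('wrist');cv2.imwrite('pics/w1.png',c['image'])
c=camera('scene');cv2.imwrite('pics/s1.png',cv2.resize(c['image'][150:230,220:360],None,fx=5,fy=5,interpolation=cv2.INTER_CUBIC))
print(read_state()['finger_gap'])
E
```

```text
shut 0.87 [ 149.6 -606.8  198.3] F [-0.1 -0.2 -0.1]
above 3.91 [ 558.4 -197.3  319.8] F [-0.1  0.2 -0.6]
down hit=False 5.36 [ 559.  -196.2  216.4] F [-0.5  0.4 -0.2]
push -0.35 -20 hit=False 5.76 [ 564.3 -187.4  216. ] F [ 0.  -0.4  0.1]
push -0.20 -20 hit=False 6.08 [ 569.7 -183.6  215.9] F [-0.2  0.3  0. ]
push -0.05 -20 hit=False 6.41 [ 574.6 -178.7  215.9] F [ 0.   1.2 -0.6]
push 0.10 -20 hit=False 6.73 [ 578.8 -172.9  215.9] F [-0.6  0.1 -0.3]
0.05490063547403285
```

View pics/w1.png

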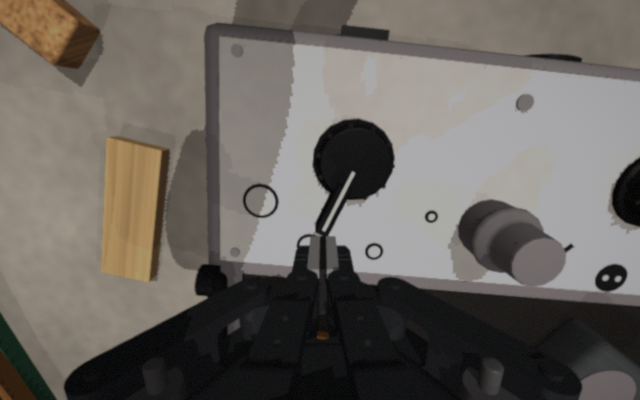

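The wrist view shows the tab (line from (353,173) to (320,232)) still at the third ring (305,242), with the fingertips around (322,245). The tab hasn't moved, so I'll project the TCP and tab points into a wrist image to see why.

Run:
```python
from r import *
c=camera('wrist');pickle.dump(c,open('wrist.pkl','wb'));s=read_state();e=s['eef_pos']
print('R',np.round(s['tool_rot'],3).tolist())
L=lambda x,y,z:[*(t+R2@[x,y]),z]
pts={'tcp':e,'pivot':L(-75,-100,224)}
for a in(-.35,.35,0): pts[f'tab{a}']=L(-75+48*np.cos(a),-100+48*np.sin(a),229)
for a in(1.05,.35,-.35,-1.05): pts[f'ring{a}']=L(-75+67*np.cos(a),-100+67*np.sin(a),207)
for k,p in pts.items():print(k,np.round(p),proj(c,p).round())
print(np.round(c['cam_to_world'],2).tolist())
v=c['image'][140:300,220:420];cv2.imwrite('pics/w2.png',cv2.resize(cv2.convertScaleAbs(v,alpha=1.8,beta=20),None,fx=4,fy=3.7))
c=camera('scene');pickle.dump(c,open('s2.pkl','wb'));print('scene tcp',proj(c,e))
cv2.imwrite('pics/s2.png',cv2.resize(c['image'][140:230,230:350],None,fx=6,fy=6,interpolation=cv2.INTER_CUBIC))
z=c['range_z']
```

```text
R [[0.121, 0.993, -0.0], [0.993, -0.121, -0.0], [-0.0, -0.0, -1.0]]
tcp [ 579. -173.  216.] [[324. 229.]]
pivot [ 539. -148.  224.] [[358. 167.]]
tab-0.35 [ 579. -174.  229.] [[323. 238.]]
tab0.35 [ 586. -141.  229.] [[376. 243.]]
tab0 [ 585. -158.  229.] [[349. 245.]]
ring1.05 [584. -98. 207.] [[433. 218.]]
ring0.35 [ 605. -139.  207.] [[376. 253.]]
ring-0.35 [ 595. -184.  207.] [[312. 247.]]
ring-1.05 [ 559. -212.  207.] [[264. 203.]]
[[0.12, -0.95, -0.28, 505.8], [0.99, 0.12, 0.04, -164.98], [-0.0, -0.28, 0.96, 392.06], [0.0, 0.0, 0.0, 1.0]]
scene tcp [[257.00437993 180.25904236]]
```

View pics/w2.png

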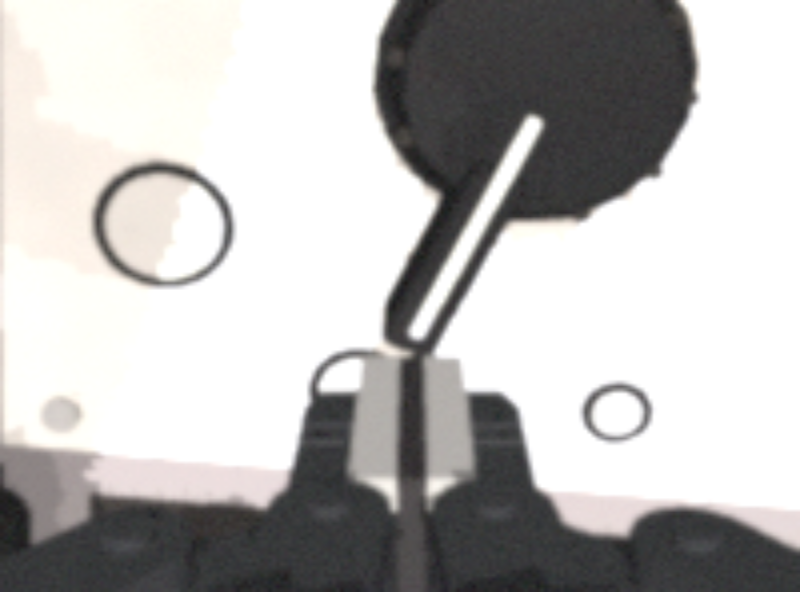

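View pics/s2.png

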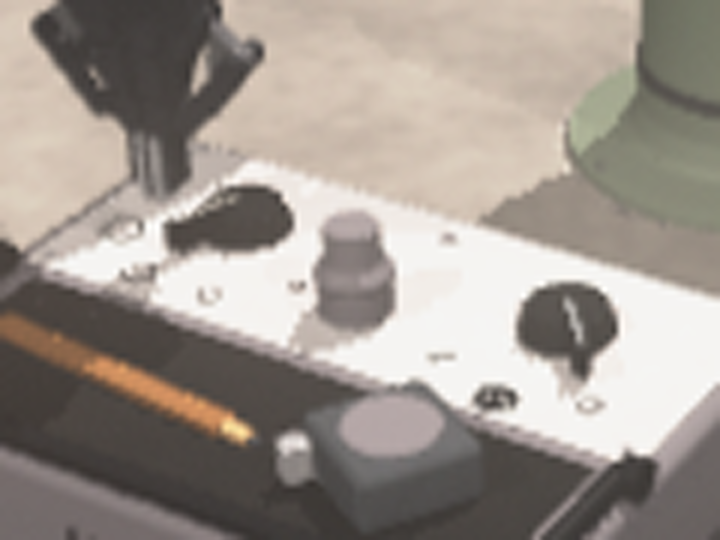

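The scene crop shows the real tip at about px (257,172), while the TCP projects to (257,180). The tip seems to be higher than its nominal height and passed over the tab. I'll check this with the depth image.

Run:
```python
from r import *
def xyz(c,u,v):
    d=c['range_z'][v,u];q=cv2.undistortPoints(np.array([[[u,v]]],float),K(c),np.array(c['dist_coeffs'])).ravel()
    M=np.array(c['cam_to_world']);return M[:3,:3]@(np.array([q[0],-q[1],-1])*d)+M[:3,3]
c=pickle.load(open('s2.pkl','rb'))
for v in range(158,184,2):print(v,[xyz(c,u,v).round().astype(int).tolist() for u in(253,257,260)])
c=pickle.load(open('wrist.pkl','rb'))
for v in range(226,272,4):print(v,[xyz(c,u,v).round().astype(int).tolist() for u in(316,331)])
```

```text
158 [[585, -175, 298], [591, -158, 305], [590, -148, 305]]
160 [[588, -174, 293], [591, -159, 297], [595, -146, 301]]
162 [[589, -174, 287], [594, -157, 292], [595, -147, 294]]
164 [[589, -175, 280], [590, -161, 283], [576, -158, 276]]
166 [[592, -174, 274], [587, -163, 273], [578, -158, 269]]
168 [[589, -177, 265], [588, -163, 267], [576, -159, 262]]
170 [[591, -176, 259], [583, -167, 257], [577, -159, 255]]
172 [[588, -179, 250], [585, -167, 251], [516, -193, 207]]
174 [[533, -210, 207], [525, -200, 204], [521, -191, 203]]
176 [[1586, 382, 908], [538, -194, 205], [568, -166, 227]]
178 [[557, -199, 207], [579, -172, 224], [573, -165, 222]]
180 [[563, -196, 203], [575, -175, 214], [576, -164, 217]]
182 [[581, -187, 208], [571, -178, 204], [573, -166, 207]]
226 [[572, -177, 226], [571, -168, 230]]
230 [[573, -177, 230], [583, -169, 208]]
234 [[585, -179, 208], [586, -169, 208]]
238 [[566, -176, 258], [567, -168, 257]]
242 [[567, -176, 261], [567, -168, 262]]
246 [[566, -176, 266], [567, -168, 265]]
250 [[567, -176, 269], [567, -169, 269]]
254 [[567, -176, 273], [568, -169, 273]]
258 [[567, -175, 277], [567, -169, 278]]
262 [[566, -175, 281], [567, -169, 281]]
266 [[566, -175, 285], [568, -169, 284]]
270 [[567, -175, 287], [568, -169, 287]]
```

Both depth views put the fingertip at z≈248–256 instead of 216, so the real fingertip is about 35 mm short of the reported TCP. That explains passing over the tab without contact. I'll back off and descend in guarded steps, re-measuring the tip as I go.

```bash
cat >> r.py <<'E'
def xyzs(c,u0,u1,v0,v1):
    v,u=np.mgrid[v0:v1,u0:u1];q=cv2.undistortPoints(np.c_[u.ravel(),v.ravel()].astype(float).reshape(-1,1,2),K(c),np.array(c['dist_coeffs'])).reshape(-1,2)
    d=c['range_z'][v0:v1,u0:u1].ravel();M=np.array(c['cam_to_world']);X=np.c_[q[:,0]*d,-q[:,1]*d,-d]@M[:3,:3].T+M[:3,3]
    return X[d>0]
def tip():
    e=read_state()['eef_pos']
    for n in('scene','wrist'):
        c=camera(n);X=xyzs(c,0,640,0,400)
        m=(np.hypot(*(X[:,:2]-np.array(e[:2])).T)<14)&(X[:,2]<e[2]+70)&(X[:,2]>209.5)
        print(n,'lowest finger z',np.sort(X[m][:,2])[:8].round(1),'tcp',round(e[2],1),m.sum())
E
python3 - <<'E'
from r import *
import workcell;print('gpo',workcell.grip_point_offset)
P,T=pose(-100,.1,-20,245);movel(P,T)
P,T=pose(-100,-.35,-30,245);movel(P,T);tip()
P[2]=205;print(movel(P,T,max_speed=40,guard=4));st('205');tip()
P[2]=192;print(movel(P,T,max_speed=25,guard=4));st('192');tip()
c=camera('wrist');cv2.imwrite('pics/w3.png',c['image'][100:340,150:450])
E
```

```text
gpo -18.700000000000003
scene lowest finger z [275.9 276.  277.  277.4 278.2 279.3 280.2 281.3] tcp 244.7 49
wrist lowest finger z [209.8 209.8 281.8 281.9 282.  282.  282.2 282.2] tcp 244.7 1410
False
205 9.12 [ 558.9 -196.2  205.3] F [-0.8  0.3  0.8]
scene lowest finger z [236.9 237.9 238.7 239.5 239.5 241.9 243.  243.7] tcp 205.3 45
wrist lowest finger z [209.5 209.5 210.  242.1 242.3 242.5 242.5 242.5] tcp 205.3 1404
False
192 9.89 [ 558.8 -196.2  192. ] F [0.5 0.  0.3]
scene lowest finger z [224.4 225.1 225.9 226.8 227.  227.4 229.2 229.5] tcp 192.0 40
wrist lowest finger z [209.5 209.5 209.6 209.9 229.  229.1 229.1 229.2] tcp 192.0 1390
```

View pics/w3.png

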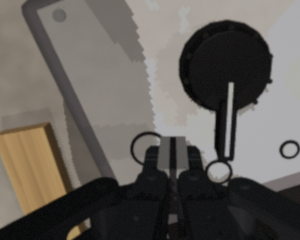

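The tip is about 31–32 mm (scene) to 37 mm (wrist) above the TCP, and there's no force. The picture shows it clear of the tab, to its right. I'll command TCP z = 184 so the tip sits about 9 mm over the panel, then push.

```bash
cat >> r.py <<'E'
Z=184
def tab(y,name):
    """tab angle from white line: bright px on knob-top/tab plane z=229 near pivot"""
    c=camera('wrist');cv2.imwrite(f'pics/{name}.png',c['image'][60:360,130:530]);return c
E
python3 - <<'E'
from r import *
P,T=pose(-100,-.35,-30,Z);hit=movel(P,T,max_speed=20,guard=4);st(f'down {hit}');tip()
if not hit: push(-100,[-.35,-.35,-.25,-.15,-.05,.05,.12],[-24,-20]+[-20]*5)
tab(-100,'w4')
E
```

```text
down False 10.59 [ 558.7 -196.1  183.9] F [-0.5  0.3 -0.2]
scene lowest finger z [214.3 216.7 218.1 218.3 218.8 220.7 221.4 223. ] tcp 183.9 39
wrist lowest finger z [220.7 221.  221.  221.1 221.1 221.1 221.3 221.5] tcp 183.9 1387
push -0.35 -24 hit=False 10.99 [ 562.2 -190.7  184. ] F [ 0.4 -1.2  0.6]
push -0.35 -20 hit=False 11.24 [ 564.3 -187.4  184. ] F [-0.6 -0.4  0.3]
push -0.25 -20 hit=False 11.51 [ 567.8 -185.1  183.9] F [-1.3 -0.1  0.5]
push -0.15 -20 hit=False 11.78 [ 571.4 -181.9  183.9] F [-1.1 -1.4  0.8]
push -0.05 -20 hit=False 12.04 [ 574.8 -178.4  184. ] F [-0.8  0.1  0.2]
push 0.05 -20 hit=False 12.31 [ 577.6 -174.7  184. ] F [-0.3 -0.2 -0.2]
push 0.12 -20 hit=False 12.56 [ 579.4 -171.9  184. ] F [-0.4 -0.1  0.3]
```

View pics/w4.png

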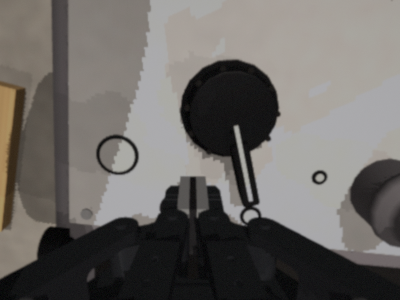

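The tab has snapped to the second-smallest ring (250,214 in the crop). I'll back off, lift, and do the mode selector from its other side.

Run:
```python
from r import *
P,T=pose(-100,.12,-28,Z);movel(P,T,max_speed=60)
P[2]=290;movel(P,T);st('lifted')
for ps in(.7,.4,.2):
    j=inverse_kinematics(*pose(100,ps,24,Z));print(ps,None if j is None else np.round(j,2))
P,T=pose(100,.7,31,290);movep(P,T);st('above')
P[2]=Z;hit=movel(P,T,max_speed=80,guard=5);st(f'down {hit}')
if not hit: push(100,[.7,.7,.6,.5,.4,.3,.23],[24,20]+[20]*5)
tab(100,'w5')
```

```text
lifted 13.75 [ 578.3 -179.8  289.1] F [ 0.8 -0.3  0.1]
0.7 [ 0.33  0.66 -0.88  1.61  0.55  1.14  1.36]
0.4 [ 0.3   0.65 -0.82  1.59  0.51  1.13  1.11]
0.2 [ 0.29  0.65 -0.78  1.58  0.49  1.12  0.95]
above 14.82 [605.7  93.1 289.7] F [ 0.3 -0.9 -0.4]
down False 16.29 [605.6  95.  184.5] F [-0.6 -0.6  0.7]
push 0.70 24 hit=False 16.62 [608.8  88.3 184. ] F [-0.4  0.4  0.2]
push 0.70 20 hit=False 16.87 [610.6  84.9 184. ] F [0.8 0.7 0.8]
push 0.60 20 hit=False 17.13 [613.9  82.4 184. ] F [-1.7  0.9 -0.8]
push 0.50 20 hit=False 17.4 [617.2  78.9 184. ] F [-2.   0.6 -1. ]
push 0.40 20 hit=False 17.67 [620.3  75.1 184. ] F [-1.   0.7  0.4]
push 0.30 20 hit=False 17.93 [622.8  71.  184. ] F [-0.2  0.6 -0. ]
push 0.23 20 hit=False 18.18 [624.4  68.1 184. ] F [-0.  -0.4  0.6]
```

View pics/w5.png

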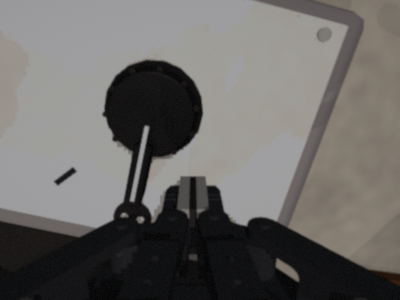

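The mode tab now points at the socket disc (132,215). I'll back off, lift away, and check with the top camera.

Run:
```python
from r import *
P,T=pose(100,.23,28,Z);movel(P,T,max_speed=60)
P[2]=300;movel(P,T);st('up')
goto_joints([1.259,0.4,-0.036,1.5,0.021,1.021,-0.113]);st('away');wait(.5)
a=pickle.load(open('top.pkl','rb'));c=camera('top')
v=c['image'][145:245,275:440];cv2.imwrite('pics/end.png',cv2.resize(v,None,fx=4.8,fy=4.8,interpolation=cv2.INTER_CUBIC))
for n,y,a0 in(('hose',-100,1.05),('mode',100,.7)):
    # dark px on the tab ring 32..47 mm, plane z=229
    q=np.arange(-1.6,1.6,.02);rr=np.arange(32,47,2)
    L=np.array([[-75+r*np.cos(p),y+r*np.sin(p)] for p in q for r in rr])
    px=proj(c,np.c_[(L@R2.T+t),np.full(len(L),227.)]).astype(np.float32)
    g=cv2.remap(c['image'].min(2),px[:,0].reshape(len(q),-1),px[:,1].reshape(len(q),-1),1).astype(float).mean(1)
    w=np.clip(165-g,0,None);k=w.argmax();s=slice(max(0,k-8),k+9);print(n,'value',a0-(q[s]*w[s]).sum()/w[s].sum())
d=cv2.absdiff(c['image'],a['image']).max(2)>40
m=cv2.morphologyEx(d.astype(np.uint8),cv2.MORPH_OPEN,np.ones((2,2)))
st_=cv2.connectedComponentsWithStats(m)[2][1:];print('changed blobs',[r.tolist() for r in st_ if r[4]>6])
```

```text
up 19.44 [624.   75.9 299.1] F [-0.7 -0.2 -0.5]
away 22.47 [ 170.1 -664.4  319.6] F [ 0.3  0.2 -0.1]
hose value 0.6454725274725259
mode value 0.7294624294624281
changed blobs [[309, 175, 16, 17, 132], [385, 189, 6, 11, 51], [479, 189, 74, 26, 896], [393, 190, 8, 11, 52], [424, 191, 26, 24, 210], [452, 191, 7, 9, 39], [555, 191, 14, 35, 209], [456, 194, 15, 16, 181], [389, 201, 6, 7, 25], [481, 237, 71, 58, 1241], [565, 237, 5, 4, 15], [364, 243, 45, 44, 300], [384, 243, 88, 83, 689], [564, 243, 7, 11, 41], [476, 244, 4, 3, 10], [559, 257, 4, 8, 18], [554, 270, 8, 12, 86], [545, 339, 58, 61, 1467], [609, 341, 9, 7, 40], [623, 342, 17, 5, 70], [616, 366, 24, 30, 329]]
```

View pics/end.png

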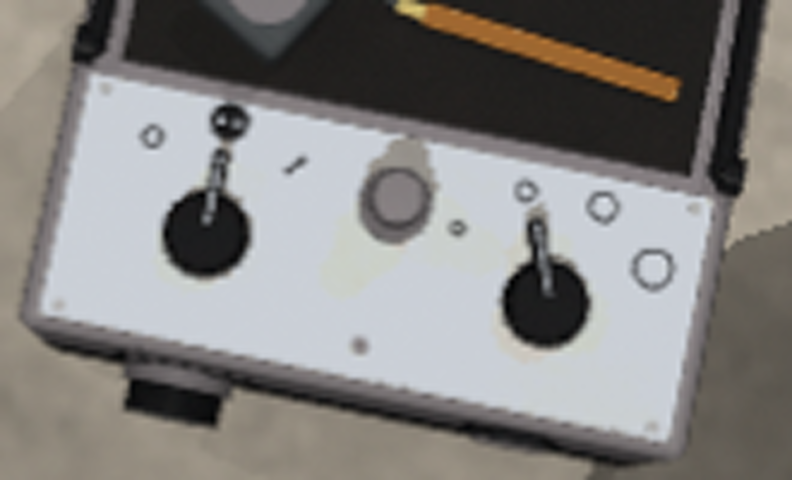

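The hose tab points at the second-smallest ring (526,190) and the mode tab at the socket disc (229,121). The adapter, tape and pencil haven't moved, and the other changed areas match the arm and its shadow. I'll hand it in.

```bash
python3 -c "
from workcell import *
finish_job()"
```

```text
the job is handed in; nothing more can be done
```

Both selectors are set and the job is handed in, with the arm clear of everything. The hose-size selector went from the third ring to the second-smallest, then the mode selector from off to automatic. I pushed each tab with the outside of the closed fingers.

**Last checks:** The top camera read about 0.65 for the hose selector and 0.73 for the mode selector, against 0.7 for both; the difference is within what that view can resolve. Both tabs visibly point at the right marks. The adapter, tape and pencil stand where they were. A comparison with the first top picture showed other changes only where the arm and its shadow moved; I didn't check the sander, glue, cork block or offcut one by one. Forces read between pushes stayed under about 2.5 N, no force guard tripped, and the clock read about 22.5 s at the last check.

**What disagreed:** The first push passed over the hose tab without touching it. Both depth views showed the real fingertip 31–37 mm above the reported TCP, so I lowered the commanded height by 32 mm, stopping on the way to check force and tip height. The two cameras still disagreed on the tip height by about 5 mm.

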